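# Close up the loaded enamelling kiln

### The arm

A 6-joint arm with a two-finger parallel gripper is mounted at the origin on the work surface. World frame = base frame: x ahead of the robot, y to its left, z up, the work surface at z = 0. Lengths are in m, angles in degrees, forces in N, time in s.
With the tool pointing down it reaches from about 0.4 to 0.825 m from the base axis. Payload 7 kg.
Tool frame: the origin (TCP) lies at the very end of the fingers, on their centre line; the grasp point (between the pads) lies 19 mm behind it; z points along the fingers, y is the line along which they close (so a half turn about z gives the same grasp; the last joint's range is limited). The gripper opens to 88 mm and grips with 3 to 60 N. Pads are 19 mm wide; open, the fingers measure 130 mm over their backs; the gripper's body (78 mm by 193 mm) begins 47 mm behind the grasp point.
Start: joints at [-57.806, 20.546, 0.682, 0, -70.136, -16.507], TCP at [0.182, -0.65, 0.227] pointing down, gripper open.
Joint ranges: [-176.03, 176.03], [-82.01, 121.73], [-58.28, 71.71], [-173.87, 95.51], [-174.79, -0.11], [-173.66, 173.66]. Speed limits (degrees/s): [136.94, 136.94, 172.46, 180, 180, 180].

### API

Orientations are given as [roll, pitch, yaw] about the fixed x, y, z axes, in that order (R = Rz(yaw) Ry(pitch) Rx(roll)).
In Python, from plant import get_obs, snapshot, camera_params, close_job, boxes_of, cut_out, landmark_of gives the robot as it stands.
- The arm moves only by the shell command python3 -m inch 'ROWS' [OPENING]. ROWS is text: rows parted by semicolons, each of 6 numbers parted by spaces: the shift along the tool's x, y, z in units of 30 cm (1.0 is 30 cm), then the turn, a rotation vector about the tool's x, y, z in units of pi rad (1.0 is pi rad). A call has 1 to 10 rows; each row is the pose to reach, as a shift and turn from the pose commanded when the call began, along the tool's axes at that moment, turning the shorter way round; what a row does not reach only later rows make up. A row lasts 1/12 s, in which the tool goes at most 41.7 mm and 7.16 degrees, less where a joint would pass 70% of its speed; a pose out of reach is approached as far as the arm can. A call with a number of a shift or a turn outside -1 to 1 is refused whole. A call with a gripper value outside its range is refused whole. OPENING is the closure, from -1 (fully open) to 1 (shut), set as the call begins (- or left out, the last holds). The fingers move at their own pace and stop on an object; the grip force is fixed at half the most. Time passes only in rows, so rows that repeat a pose let the fingers close. It gives the time, the measured TCP pose, the force, the opening and the grip force at its end, in the units of the state.
- get_obs(): the state, without advancing time (a new reading comes with each control period).
- snapshot(name): name is "scene" or "top" or "wrist"; returns the picture (400x640x3 uint8, red, green, blue); there is no depth.
- camera_params(name): a dict with "mtx" (3x3 intrinsics, pixels), "k1" (the pictures are not rectified: a ray, as slopes to the right and down, at radius r is drawn at 1 + k1 r^2 times it, then the intrinsics apply), "rvec" (rotation vector, rad) and "tvec" (3), from world to camera coordinates, as OpenCV has them. Camera axes: x right, y down, z forward; pixel columns grow to the right and rows downward; lengths in m; the calibration is good to about 2 mm. A picture is of the moment at which its call begins: read the wrist's pose just before it. camera_params takes no time and is no camera call; for the wrist camera it gives the pose at the moment of the call.
- close_job(): hands the job in; it is judged then, once.
Trained networks look in the newest picture that a camera, given by its name, has taken for a name from the list of things; names that differ only in an ending like _2 or _b are one class to them, and where a whole thing is asked for, a point or a joint stands for the part that bears it (a point fixed in the world has none). Each returns a list of dicts, best first, with "p" (0 to 1); they miss things now and then, are a little off and sometimes report something else, mostly with a low value. They report only what shows in the picture. A call takes as long as a camera call. They do not tell look-alikes from the thing itself.
- boxes_of(camera, thing): "rect" ([left, top, width, height] in pixels, round what is visible of it).
- cut_out(camera, thing): "pixels" (400x640 bool, what is visible of it) and "rect" ([left, top, width, height] in pixels, round what is visible of it).
- landmark_of(camera, thing): "uv" ([column, row] in pixels: a listed point, or the origin of a listed thing).
The state is a dict: "clock": time; "joint_pos": joint angles; "qvel": joint speeds; "tau": joint torques, N m; "tool_pos": TCP position; "orientation": TCP orientation; "force": force on the tool from outside, world axes, zero at the start; "moment": the same for the moment, N m; "opening": finger opening in m; "gripper_force": force on a finger pad.
Only numpy, scipy, OpenCV 4.12 (cv2) and the standard library are available. Lean on these libraries where they do the work, as an engineer would, in place of code of your own. Each camera call takes 0.05 s, during which the arm holds its last target. There are 200 camera calls.

### The job

The little kiln on the bench is loaded for firing. With your fingertips push its white hearth tray all the way in, with both pieces of glass left lying untouched on it, and then push the kiln door fully shut. Nothing is to be picked up, and everything else on the bench and on the kiln stays where it stands.

Things in the scene. Friction and masses are not known exactly. Their poses are not given: they have to be found in the camera images.
- kiln: Fixed steel tabletop kiln, 240 mm deep (its x), 270 mm wide (its y), 155 mm high. Origin: centre of its underside, on the table; +x points from its front to its back, so the front face is at x = -120 mm; +y is the hinge side, z up. Its mouth in the front face is 180 mm wide, from 50 to 135 mm above the table.
- tray (a joint): Hearth tray of white ceramic that slides along the kiln's x. 0 = fully in (its front flush with the kiln's front face), grows as it comes out (m); starts 75 to 110 mm out. It stays where it is left; it takes about 2 N to slide, a little more when fast.
- tray_front (a point): Middle of the top edge of the tray's upright front wall, on its front face, 130 mm above the table. The wall is 160 mm wide (along the kiln's y), 12 mm thick, and reaches from 52 to 130 mm above the table. Push it towards the kiln's +x. The tray's floor behind it is 60 mm above the table and carries the glass.
- door (a joint): Hinge of the kiln's upright door (rad). 0 = shut, flat on the front face; grows as it opens towards the robot; starts 1.35 to 1.75 rad open (about square to the front face). Friction of 0.15 N m keeps it where it is left: about 1 N pushes it 130 mm from the hinge.
- door_hinge (a point): Point on the door's vertical hinge axis, level with the door's top edge (150 mm above the table), 120 mm to -x and 120 mm to +y of the kiln's origin. It turns with the door: -y points along the door to its free edge, -x out of its outer face. The leaf is 235 mm long from the hinge, 30 to 150 mm above the table; its inner face is 2 mm and its outer face 18 mm to -x of the axis.
- door_mid (a point): Point on the door's outer face, at its top edge, 130 mm from the hinge: a good place to push. It turns with the door; its -x points out of the outer face. A black vertical grip bar, 14 mm square in section, stands on the outer face 215 to 229 mm from the hinge, 45 to 135 mm above the table.
- glass_tile: Loose amber glass tile 44 x 66 x 6 mm lying on the tray floor. Origin: centre of its underside.
- glass_disc: Loose amber glass disc, 42 mm across, 6 mm thick, lying on the tray floor beside the tile. Origin: centre of its underside.
- paint_jar: Bystander: amber glass jar with black cap, 44 mm across, 62 mm high, standing in front of the kiln to the right of the tray, clear of the door's swing. Origin: centre of its underside.
- ink_bottle: Bystander: clear bottle with black cap, 38 mm across, 75 mm high, standing on the table beyond the open door's outer side. Origin: centre of its underside.
- kiln_prop: Bystander: white ceramic spool, 34 mm across, 47 mm high, standing near the middle of the kiln's top (155 mm above the table). Origin: centre of its underside.
- paddle: Bystander: flat wooden paddle, 265 mm long, 50 mm wide, 7 mm thick, lying on the table to the right. Origin: underside, near its middle, long axis x.
- water_cup: Bystander: empty glass cup, 64 mm across, 70 mm high, on the table to the right of the kiln. Origin: centre of its underside.
- glass_offcut: Bystander: flat green glass plate 90 x 70 x 6 mm lying on the table to the left. Origin: centre of its underside.
There are look-alikes about, which are no part of the job. Leave any blue look-alike of the glass_tile alone.

How it is judged (in metres and radians):
On the way, in this order (a step that is already met when the one before it is completed fails the run):
1. the tray is pushed fully in (within 6 mm) while the door is still open (value of joint tray below 0.006 m and value of joint door above 0.5 rad), for 0.2 s.
2. the door is pushed shut (within 0.05 rad) (value of joint door below 0.05 rad), for 0.2 s.
At the end, for the whole second after the job is handed in: Tray within 6 mm of fully in, door within 0.05 rad of shut, and both pieces of glass inside the kiln, at rest and lying on the tray floor (value of joint tray below 0.006 m and value of joint door below 0.05 rad and x of each of glass_tile, glass_disc in the frame of kiln above -0.11 m and z of glass_tile in the frame of kiln between 0.054 and 0.068 m and linear speed of each of glass_tile, glass_disc below 0.02 m/s and z of glass_disc in the frame of kiln between 0.054 and 0.068 m); the robot touches nothing.
It fails at once if the glass on the tray is touched by the robot (contact force between any of the fingers, the arm and glass_tile above 0.3 N or contact force between any of the fingers, the arm and glass_disc above 0.3 N).
It fails at once if a piece of glass is lifted, or falls from the tray (z of any of glass_tile, glass_disc in the frame of kiln above 0.085 m or z of any of glass_tile, glass_disc in the frame of kiln below 0.045 m).
It fails at once if the door is driven into the tray while that still sticks out (value of joint door below 0.5 rad and value of joint tray above 0.025 m).
It fails at once if a bystander is moved by more than 25 mm (distance of any of paint_jar, ink_bottle, kiln_prop, paddle, water_cup, glass_offcut from where it was at the start of the episode above 0.025 m).
It also fails if it takes over 54 s, if anything falls off the work surface, if the arm or the gripper's body presses on something with over 40 N, if the wrist force passes 120 N, or if a joint passes its speed limit or range.

## Working session

There is one attempt and no reset: what is moved stays moved. The work goes in short steps, Python scripts to look and compute and a shell command to move; the robot and the scene stay as the last step left them, time stands still between calls to the robot, and variables do not carry over. Pictures are saved under pics/ and viewed, at most 10 in all, crops included, and the job is handed in when it is done.

```bash
mkdir -p pics; ls; cat > h.py <<'E'
import numpy as np, cv2
from plant import *
def cam(n):
    c=camera_params(n); return np.array(c["mtx"]),c["k1"],cv2.Rodrigues(np.array(c["rvec"],float))[0],np.array(c["tvec"],float).ravel()
def ray(n,uv):
    K,k1,R,t=cam(n)
    p=cv2.undistortPoints(np.array([[uv]],float),K,np.array([k1,0,0,0.]))[0,0]
    return -R.T@t, R.T@np.array([p[0],p[1],1])
def at_z(n,uv,z):
    o,d=ray(n,uv); return o+d*(z-o[2])/d[2]
def proj(n,P):
    K,k1,R,t=cam(n)
    return cv2.projectPoints(np.array(P,float).reshape(-1,1,3),cv2.Rodrigues(R)[0],t,K,np.array([k1,0,0,0.]))[0].reshape(-1,2)
E
python3 - <<'E'
from h import *
for n in ("scene","top"):
    cv2.imwrite(f"pics/{n}0.png",snapshot(n)[:,:,::-1])
    for t,z in dict(kiln=0,tray_front=.13,door_hinge=.15,door_mid=.15,glass_tile=.06,glass_disc=.06,paint_jar=0,ink_bottle=0,kiln_prop=.155,paddle=0,water_cup=0,glass_offcut=0).items():
        print(n,t,[(round(r["p"],2),np.round(r["uv"]),at_z(n,r["uv"],z).round(3)) for r in landmark_of(n,t)[:2]])
o=get_obs();print(o["clock"],o["tool_pos"],o["orientation"],o["opening"])
E
```

```text
pics
scene kiln []
scene tray_front [(0.91, array([304., 181.]), array([ 0.536, -0.032,  0.13 ])), (0.31, array([326., 143.]), array([0.457, 0.115, 0.13 ]))]
scene door_hinge [(0.72, array([353., 171.]), array([0.607, 0.099, 0.15 ]))]
scene door_mid [(0.63, array([329., 141.]), array([0.468, 0.117, 0.15 ]))]
scene glass_tile [(0.52, array([288., 202.]), array([ 0.528, -0.086,  0.06 ])), (0.41, array([326., 181.]), array([0.535, 0.055, 0.06 ]))]
scene glass_disc [(0.43, array([322., 198.]), array([0.579, 0.004, 0.06 ]))]
scene paint_jar [(0.53, array([268., 249.]), array([ 0.597, -0.215,  0.   ]))]
scene ink_bottle [(0.75, array([363., 170.]), array([0.537, 0.214, 0.   ]))]
scene kiln_prop [(0.66, array([343., 232.]), array([ 0.752, -0.056,  0.155]))]
scene paddle [(0.66, array([174., 297.]), array([ 0.563, -0.506,  0.   ])), (0.49, array([279., 280.]), array([ 0.699, -0.242,  0.   ]))]
scene water_cup [(0.82, array([277., 281.]), array([ 0.698, -0.248,  0.   ])), (0.73, array([352., 169.]), array([0.514, 0.185, 0.   ]))]
scene glass_offcut [(0.65, array([396., 121.]), array([0.435, 0
[... 579 characters left out ...]
  0.06 ]))]
top paint_jar [(0.65, array([374., 202.]), array([ 0.59 , -0.224,  0.   ]))]
top ink_bottle [(0.71, array([232., 219.]), array([0.533, 0.221, 0.   ])), (0.3, array([270., 189.]), array([0.632, 0.102, 0.   ]))]
top kiln_prop [(0.63, array([322., 141.]), array([ 0.741, -0.056,  0.155]))]
top paddle [(0.72, array([464., 212.]), array([ 0.559, -0.505,  0.   ]))]
top water_cup [(0.62, array([379., 168.]), array([ 0.7  , -0.244,  0.   ])), (0.59, array([322., 142.]), array([ 0.786, -0.061,  0.   ]))]
top glass_offcut [(0.98, array([153., 249.]), array([0.439, 0.46 , 0.   ]))]
1.3 [ 0.18249935 -0.64985044  0.22657266] [-1.79999407e+02  4.02096215e-04 -1.64312578e+02] 0.08761567714150205
```

```bash
python3 - <<'E'
import cv2
a=cv2.imread("pics/scene0.png")[90:330,150:450]; b=cv2.imread("pics/top0.png")[100:300,200:500]
cv2.imwrite("pics/s1.png",cv2.resize(a,(750,600),interpolation=3)); cv2.imwrite("pics/t1.png",cv2.resize(b,(780,520),interpolation=3))
E
```

```text
(no output)
```

View pics/s1.png

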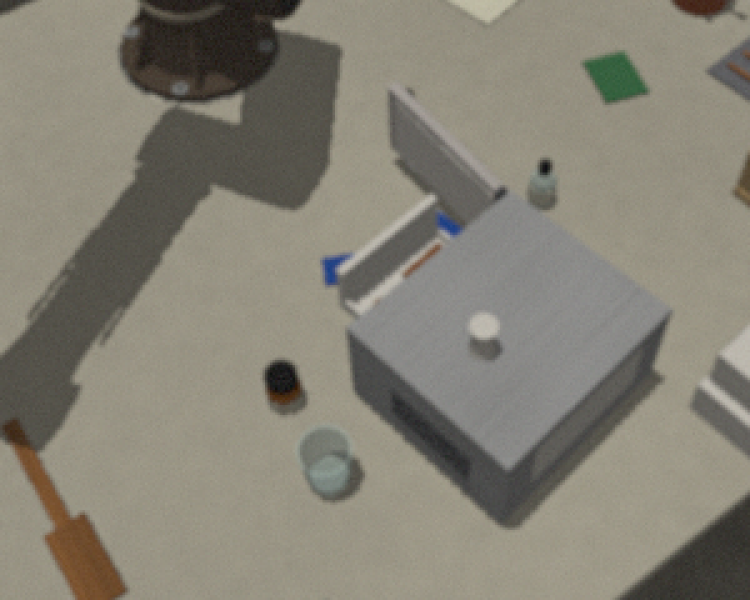

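View pics/t1.png

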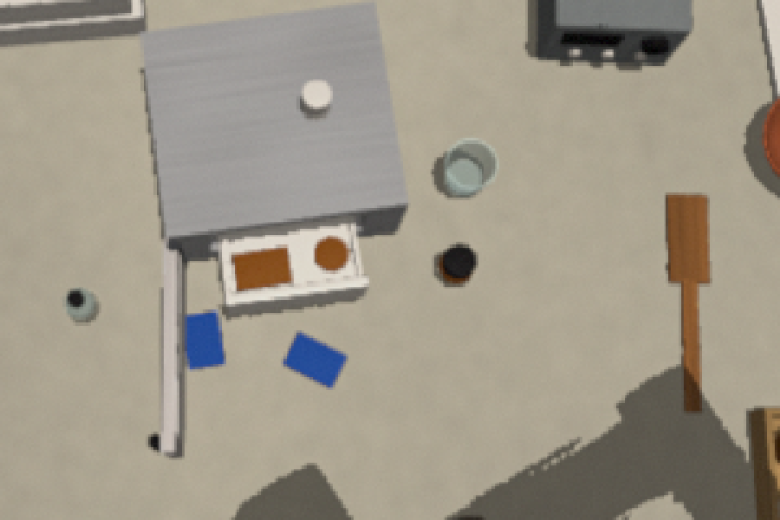

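The top view shows the kiln yawed by about 7°. The tray's front wall is centred near (314,210) in full-image pixels, with the amber tile and disc behind it. The door stands about square to the front at column ~262. The two blue look-alikes lie on the table in front. The ink bottle is at (232,219), outside the door, and the jar is at (375,201).

```bash
cat >> h.py <<'E'
def plan(targets):
    # targets: world xyz, yaw(deg) -> rows units in current tool frame
    from scipy.spatial.transform import Rotation as Ro
    o=get_obs(); p=np.array(o["tool_pos"]); R=Ro.from_euler("xyz",o["orientation"],degrees=True)
    for x,y,z,yaw in targets:
        d=R.inv().apply(np.array([x,y,z])-p)/.3
        w=(R.inv()*Ro.from_euler("xyz",[180,0,yaw],degrees=True)).as_rotvec()/np.pi
        print((x,y,z),d.round(3),w.round(4),"mm",(np.linalg.norm(d)*300).round())
E
python3 - <<'E'
from h import *
from scipy.optimize import least_squares
px=[np.array(c)/2.6+[200,100] for c in [(143,33),(375,3),(406,205),(168,237)]]
W=np.array([at_z("top",p,.155)[:2] for p in px]); print(W.round(3))
L=np.array([[.12,.135],[.12,-.135],[-.12,-.135],[-.12,.135]])
def T(q,l): c,s=np.cos(q[2]),np.sin(q[2]); return q[:2]+np.c_[c*l[:,0]-s*l[:,1],s*l[:,0]+c*l[:,1]]
hinge=np.array([.6045,.097])
r=least_squares(lambda q:np.r_[(T(q,L)-W).ravel(),2*(T(q,np.array([[-.12,.12]]))[0]-hinge)],[.7,0,.1]); q=r.x
print(q[:2],np.degrees(q[2]),(r.fun*1000).round(1))
inv=lambda w:(np.array([[np.cos(q[2]),np.sin(q[2])],[-np.sin(q[2]),np.cos(q[2])]])@(np.array(w)-q[:2])).round(3)
for n,w in dict(tf=(.538,-.0335),hinge=hinge,mid=(.463,.1175),ink=(.535,.218),prop=(.746,-.056),jar=(.593,-.22),tile=(.578,.003),disc=(.598,-.065)).items(): print(n,inv(w))
# door angle
fk=inv((.463,.1175))-inv(hinge); print("door mid rel",fk)
for th in (1.3,1.4,1.5,1.6,1.7):
    a=np.array([-.018,-.13]); c,s=np.cos(-th),np.sin(-th); print(th,[c*a[0]-s*a[1],s*a[0]+c*a[1]])
y=np.degrees(q[2])
f=lambda x,yy,z:(*T(q,np.array([[x,yy]]))[0].round(3),z,y-180)
tx=inv((.538,-.0335))[0]
plan([f(tx-.05,0,.2),f(tx-.05,0,.11),f(-.12,0,.11)])
E
```

```text
[[ 0.827  0.141]
 [ 0.865 -0.122]
 [ 0.628 -0.154]
 [ 0.591  0.107]]
[ 0.73298259 -0.00725855] 7.080880224084495 [  8.8   0.8   4.2  -4.2   2.1  -1.8   6.5   4.9 -10.8   0.1]
tf [-0.197 -0.002]
hinge [-0.115  0.119]
mid [-0.253  0.157]
ink [-0.169  0.248]
prop [ 0.007 -0.05 ]
jar [-0.165 -0.194]
tile [-0.153  0.029]
disc [-0.141 -0.041]
door mid rel [-0.138  0.038]
1.3 [np.float64(-0.13007754301947766), np.float64(-0.017430800383686884)]
1.4 [np.float64(-0.13116787347070416), np.float64(-0.004357633437239054)]
1.5 [np.float64(-0.13094761788854573), np.float64(0.008759073542071602)]
1.6 [np.float64(-0.12941897699397248), np.float64(0.021788262753914635)]
1.7 [np.float64(-0.12659722446150148), np.float64(0.03459975084656264)]
(np.float64(0.488), np.float64(-0.038), 0.2) [-1.532  1.688  0.089] [-0.      0.      0.0478] mm 684.0
(np.float64(0.488), np.float64(-0.038), 0.11) [-1.532  1.688  0.389] [-0.      0.      0.0478] mm 694.0
(np.float64(0.614), np.float64(-0.022), 0.11) [-1.951  1.626  0.389] [-0.      0.      0.0478] mm 771.0
```

```bash
python3 -m inch '-.766 .844 .045 0 0 .0417;-.766 .844 .045 0 0 .0417;-.766 .844 .045 0 0 .0417;-.766 .844 .045 0 0 .0417;-.766 .844 .045 0 0 .0417;-.766 .844 .045 0 0 .0417;-.766 .844 .045 0 0 .0417;-.766 .844 .045 0 0 .0417;-.766 .844 .045 0 0 .0417;-.766 .844 .045 0 0 .0417' 1; python3 - <<'E'
from h import *
plan([(.488,-.041,.2,-171.8),(.488,-.041,.11,-171.8)])
E
```

```text
clock: 2.13
tool_pos: [0.3365, -0.3418, 0.2136]
orientation: [-180.0, 0.1, -171.6]
force: [-0.5, -0.4, -0.4]
opening: 0.0263
gripper_force: 0.0
(0.488, -0.041, 0.2) [-0.646  0.918  0.046] [-0.0002  0.0004  0.0012] mm 337.0
(0.488, -0.041, 0.11) [-0.646  0.918  0.346] [-0.0002  0.0004  0.0012] mm 352.0
```

```bash
python3 -m inch '-.646 .918 .046 0 0 0;-.646 .918 .046 0 0 0;-.646 .918 .046 0 0 0;-.646 .918 .046 0 0 0;-.646 .918 .046 0 0 0;-.646 .918 .046 0 0 0;-.646 .918 .046 0 0 0;-.646 .918 .046 0 0 0;-.646 .918 .046 0 0 0;-.646 .918 .046 0 0 0'; python3 -m inch '0 0 .1 0 0 0;0 0 .2 0 0 0;0 0 .3 0 0 0;0 0 .3 0 0 0;0 0 .3 0 0 0'; python3 - <<'E'
from h import *
a=snapshot("top"); b=snapshot("wrist")
im=np.vstack([cv2.resize(a[100:300,200:500],(450,300)),cv2.resize(b,(450,281))])
cv2.imwrite("pics/c2.png",im[:,:,::-1])
for n in ("top","wrist"):
  for t,z in dict(tray_front=.13,door_hinge=.15,door_mid=.15).items():
    print(n,t,[(round(r["p"],2),np.round(r["uv"]),at_z(n,r["uv"],z).round(3)) for r in landmark_of(n,t)[:2]])
E
```

```text
clock: 2.97
tool_pos: [0.489, -0.0425, 0.1989]
orientation: [-180.0, -0.0, -171.7]
force: [-0.7, -0.2, -0.1]
opening: 0.0005
gripper_force: 0.0
clock: 3.38
tool_pos: [0.4868, -0.0455, 0.1088]
orientation: [-179.9, -0.2, -171.9]
force: [-0.0, 0.3, 0.3]
opening: 0.0005
gripper_force: 0.0
top tray_front []
top door_hinge [(0.58, array([270., 191.]), array([0.594, 0.091, 0.15 ]))]
top door_mid [(0.44, array([259., 237.]), array([0.461, 0.121, 0.15 ])), (0.41, array([154., 253.]), array([0.413, 0.41 , 0.15 ]))]
wrist tray_front []
wrist door_hinge []
wrist door_mid []
```

View pics/c2.png

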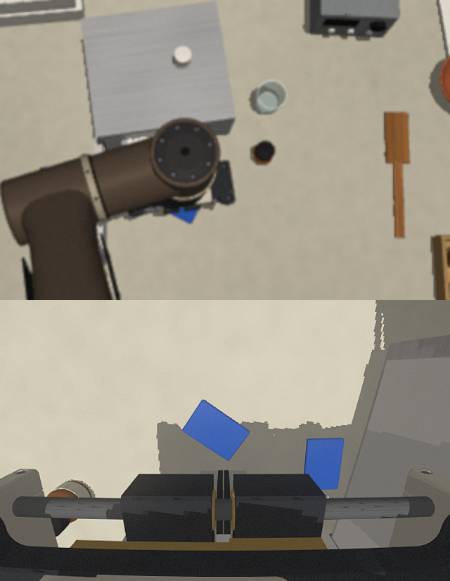

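```bash
python3 -m inch '-.03 .02 0 0 0 0;-.06 .02 0 0 0 0;-.08 .02 0 0 0 0;-.1 .02 0 0 0 0;-.12 .02 0 0 0 0;-.14 .02 0 0 0 0;-.16 .02 0 0 0 0;-.18 .02 0 0 0 0;-.2 .02 0 0 0 0;-.22 .02 0 0 0 0'; python3 -m inch '-.02 0 0 0 0 0;-.04 0 0 0 0 0;-.06 0 0 0 0 0;-.08 0 0 0 0 0;-.09 0 0 0 0 0;-.1 0 0 0 0 0;-.1 0 0 0 0 0'
```

```text
clock: 4.62
tool_pos: [0.5525, -0.0284, 0.1089]
orientation: [180.0, -0.1, -171.8]
force: [-3.0, 1.9, -1.0]
opening: 0.0003
gripper_force: 1.2
clock: 5.2
tool_pos: [0.5831, -0.0241, 0.1094]
orientation: [-180.0, 0.1, -171.8]
force: [0.2, 0.1, 0.2]
opening: 0.0003
gripper_force: 0.0
```

```bash
python3 -m inch '-.01 0 0 0 0 0;-.02 0 0 0 0 0;-.03 0 0 0 0 0;-.04 0 0 0 0 0';  python3 -m inch '-.01 0 0 0 0 0;-.02 0 0 0 0 0'; python3 -m inch '-.01 0 0 0 0 0;-.02 0 0 0 0 0';python3 -m inch '-.01 0 0 0 0 0;-.02 0 0 0 0 0'
```

```text
clock: 5.53
tool_pos: [0.5943, -0.0225, 0.1095]
orientation: [-180.0, 0.0, -171.8]
force: [-2.5, 0.3, -0.3]
opening: 0.0005
gripper_force: 1.1
clock: 5.7
tool_pos: [0.6003, -0.0215, 0.1095]
orientation: [-180.0, 0.0, -171.8]
force: [-3.0, 0.8, 1.5]
opening: 0.0001
gripper_force: 1.1
clock: 5.87
tool_pos: [0.6013, -0.0216, 0.1091]
orientation: [-180.0, -0.5, -171.8]
force: [-31.7, 3.2, 23.6]
opening: 0.0006
gripper_force: 15.0
clock: 6.03
tool_pos: [0.601, -0.0217, 0.1091]
orientation: [180.0, -1.2, -171.9]
force: [-54.2, 4.5, 42.6]
opening: 0.0006
gripper_force: 26.9
```

The force rose sharply at x = 0.601, about where the corner fit puts full-in, so the tray has reached its stop. I'll back off, lift and check.

```bash
python3 -m inch '.04 0 0 0 0 0;.1 0 0 0 0 0;.15 0 0 0 0 0;.2 0 0 0 0 0;.2 0 -.15 0 0 0;.2 0 -.3 0 0 0;.2 0 -.45 0 0 0;.2 0 -.5 0 0 0'; python3 - <<'E'
from h import *
# clear view by checking scene camera
a=snapshot("scene"); 
cv2.imwrite("pics/s3.png",cv2.resize(a[90:330,150:450],(750,600),interpolation=3)[:,:,::-1])
for n in ("scene",):
  for t,z in dict(tray_front=.13,door_hinge=.15,door_mid=.15).items():
    print(n,t,[(round(r["p"],2),np.round(r["uv"]),at_z(n,r["uv"],z).round(3)) for r in landmark_of(n,t)[:2]])
o=get_obs();print(o["clock"],o["tool_pos"],o["orientation"],o["force"])
E
```

```text
clock: 6.7
tool_pos: [0.5545, -0.0285, 0.2648]
orientation: [-180.0, 0.4, -171.8]
force: [1.8, -0.1, -0.4]
opening: 0.0001
gripper_force: 0.0
scene tray_front []
scene door_hinge [(0.61, array([351., 169.]), array([0.596, 0.099, 0.15 ]))]
scene door_mid [(0.65, array([328., 142.]), array([0.471, 0.11 , 0.15 ]))]
6.9 [ 0.55320764 -0.0281612   0.26032531] [ 179.96538556    0.18191756 -171.82439194] [-1.0993664  -0.33881206 -1.30565027]
```

View pics/s3.png

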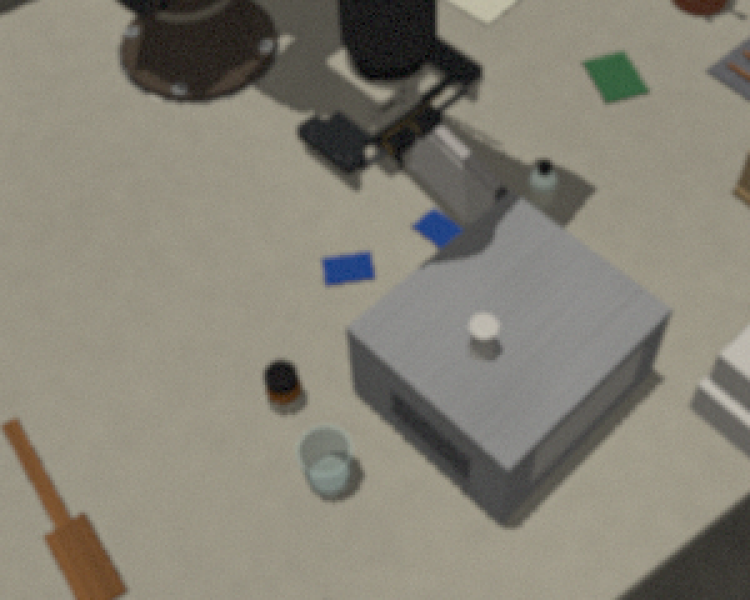

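The tray is no longer visible outside the kiln and the bystanders haven't moved. Next I'll plan the door sweep.

```bash
cat > d.py <<'E'
from h import *
y=np.radians(8.2); Rk=np.array([[np.cos(y),-np.sin(y)],[np.sin(y),np.cos(y)]])
H=np.array([.598,.094])
def tcp(th,extra=0):
    c=.010*abs(np.cos(th))+.021*abs(np.sin(th))+extra
    a=np.array([-.018-c,-.13]); C,S=np.cos(-th),np.sin(-th)
    return (*(H+Rk@np.array([C*a[0]-S*a[1],S*a[0]+C*a[1]])).round(4),.11,-171.8)
E
python3 - <<'E'
from d import *
t=tcp(1.75,.05); print("start via"); plan([(t[0],t[1],.25,-171.8),t]); print("end",tcp(0))
E
```

```text
start via
(np.float64(0.4713), np.float64(0.1891), 0.25) [0.167 0.756 0.034] [ 0.0002  0.001  -0.0001] mm 232.0
(np.float64(0.4713), np.float64(0.1891), 0.11) [0.169 0.755 0.501] [ 0.0002  0.001  -0.0001] mm 277.0
end (np.float64(0.5888), np.float64(-0.0387), 0.11, -171.8)
```

```bash
python3 -m inch '.17 .76 .03 0 0 0;.17 .76 .03 0 0 0;.17 .76 .03 0 0 0;.17 .76 .03 0 0 0;.17 .76 .03 0 0 0;.17 .76 .03 0 0 0;.17 .76 .03 0 0 0;.17 .76 .03 0 0 0'; python3 - <<'E'
from h import *
for n in ("top","scene"):
  snapshot(n)
  for t,z in dict(door_hinge=.15,door_mid=.15,ink_bottle=0).items():
    print(n,t,[(round(r["p"],2),np.round(r["uv"]),at_z(n,r["uv"],z).round(3)) for r in landmark_of(n,t)[:2]])
E
```

```text
clock: 7.57
tool_pos: [0.4687, 0.1911, 0.249]
orientation: [-179.9, -0.1, -171.7]
force: [-0.7, -0.1, 0.2]
opening: 0.0006
gripper_force: 0.0
top door_hinge [(0.96, array([270., 187.]), array([0.603, 0.091, 0.15 ]))]
top door_mid [(0.95, array([257., 236.]), array([0.462, 0.126, 0.15 ]))]
top ink_bottle []
scene door_hinge [(0.63, array([352., 168.]), array([0.594, 0.106, 0.15 ]))]
scene door_mid [(0.83, array([328., 140.]), array([0.463, 0.114, 0.15 ]))]
scene ink_bottle [(0.63, array([366., 168.]), array([0.536, 0.224, 0.   ])), (0.33, array([277., 278.]), array([ 0.693, -0.244,  0.   ]))]
```

```bash
python3 -m inch '0 0 .1 0 0 0;0 0 .2 0 0 0;0 0 .3 0 0 0;0 0 .4 0 0 0;0 0 .46 0 0 0;0 0 .46 0 0 0'; python3 - <<'E'
from d import *
plan([tcp(t) for t in (1.75,1.6,1.4,1.2,1.0,.8,.6,.4,.2,.05,-.03)])
E
```

```text
clock: 8.47
tool_pos: [0.4675, 0.1879, 0.1085]
orientation: [-179.8, -0.3, -171.9]
force: [0.2, 0.3, -0.2]
opening: 0.0002
gripper_force: 0.0
(np.float64(0.4695), np.float64(0.1391), 0.11) [ 0.016 -0.162 -0.004] [-0.0011 -0.0019 -0.0006] mm 49.0
(np.float64(0.4644), np.float64(0.1183), 0.11) [ 0.043 -0.228 -0.004] [-0.0011 -0.0019 -0.0006] mm 70.0
(np.float64(0.4619), np.float64(0.0923), 0.11) [ 0.063 -0.313 -0.004] [-0.0011 -0.0019 -0.0006] mm 96.0
(np.float64(0.4645), np.float64(0.066), 0.11) [ 0.067 -0.401 -0.003] [-0.0011 -0.0019 -0.0006] mm 122.0
(np.float64(0.4729), np.float64(0.0399), 0.11) [ 0.051 -0.491 -0.003] [-0.0011 -0.0019 -0.0006] mm 148.0
(np.float64(0.4869), np.float64(0.0155), 0.11) [ 0.017 -0.578 -0.003] [-0.0011 -0.0019 -0.0006] mm 173.0
(np.float64(0.5064), np.float64(-0.0059), 0.11) [-0.038 -0.658 -0.003] [-0.0011 -0.0019 -0.0006] mm 198.0
(np.float64(0.5307), np.float64(-0.0227), 0.11) [-0.11  -0.725 -0.003] [-0.0011 -0.0019 -0.0006] mm 220.0
(np.float64(0.5587), np.float64(-0.034), 0.11) [-0.197 -0.775 -0.004] [-0.0011 -0.0019 -0.0006] mm 240.0
(np.float64(0.5812), np.float64(-0.0381), 0.11) [-0.269 -0.799 -0.004] [-0.0011 -0.0019 -0.0006] mm 253.0
(np.float64(0.5922), np.float64(-0.039), 0.11) [-0.305 -0.807 -0.004] [-0.0011 -0.0019 -0.0006] mm 259.0
```

Sweeping to about 1.0 rad first, then on towards shut.

```bash
python3 -m inch '.01 -.08 0 0 0 0;.02 -.16 0 0 0 0;.04 -.23 0 0 0 0;.055 -.27 0 0 0 0;.063 -.31 0 0 0 0;.066 -.36 0 0 0 0;.067 -.4 0 0 0 0;.06 -.45 0 0 0 0;.05 -.49 0 0 0 0;.05 -.49 0 0 0 0'; python3 - <<'E'
from d import *
plan([tcp(t) for t in (.9,.8,.7,.6,.5,.4,.3,.2,.1,.05,0)])
E
```

```text
clock: 9.3
tool_pos: [0.4761, 0.041, 0.1127]
orientation: [-180.0, 0.0, -171.9]
force: [0.2, -1.3, 0.9]
opening: 0.0003
gripper_force: 0.0
(np.float64(0.4792), np.float64(0.0274), 0.11) [-0.004 -0.046  0.009] [-0.0001  0.0001 -0.0005] mm 14.0
(np.float64(0.4869), np.float64(0.0155), 0.11) [-0.024 -0.089  0.009] [-0.0001  0.0001 -0.0005] mm 28.0
(np.float64(0.496), np.float64(0.0043), 0.11) [-0.048 -0.13   0.009] [-0.0001  0.0001 -0.0005] mm 42.0
(np.float64(0.5064), np.float64(-0.0059), 0.11) [-0.078 -0.169  0.009] [-0.0001  0.0001 -0.0005] mm 56.0
(np.float64(0.5181), np.float64(-0.0149), 0.11) [-0.112 -0.204  0.009] [-0.0001  0.0001 -0.0005] mm 70.0
(np.float64(0.5307), np.float64(-0.0227), 0.11) [-0.15  -0.236  0.009] [-0.0001  0.0001 -0.0005] mm 84.0
(np.float64(0.5443), np.float64(-0.0291), 0.11) [-0.192 -0.263  0.009] [-0.0001  0.0001 -0.0005] mm 98.0
(np.float64(0.5587), np.float64(-0.034), 0.11) [-0.237 -0.286  0.009] [-0.0001  0.0001 -0.0005] mm 112.0
(np.float64(0.5736), np.float64(-0.0372), 0.11) [-0.285 -0.304  0.009] [-0.0001  0.0001 -0.0005] mm 125.0
(np.float64(0.5812), np.float64(-0.0381), 0.11) [-0.31  -0.31   0.009] [-0.0001  0.0001 -0.0005] mm 132.0
(np.float64(0.5888), np.float64(-0.0387), 0.11) [-0.334 -0.316  0.009] [-0.0001  0.0001 -0.0005] mm 138.0
```

```bash
python3 -m inch '-.004 -.046 .01 0 0 0;-.024 -.09 .01 0 0 0;-.05 -.13 .01 0 0 0;-.08 -.17 .01 0 0 0;-.11 -.205 .01 0 0 0;-.15 -.235 .01 0 0 0;-.19 -.265 .01 0 0 0;-.235 -.285 .01 0 0 0;-.27 -.3 .01 0 0 0;-.285 -.305 .01 0 0 0'; python3 -m inch '-.01 0 0 0 0 0;-.02 0 0 0 0 0;-.025 0 0 0 0 0'
```

```text
clock: 10.13
tool_pos: [0.5744, -0.0362, 0.1091]
orientation: [-180.0, -0.0, -171.8]
force: [-4.5, 2.4, 1.9]
opening: 0.0006
gripper_force: 1.6
clock: 10.38
tool_pos: [0.5802, -0.0348, 0.1091]
orientation: [-180.0, -0.0, -171.8]
force: [-1.3, -0.4, 0.7]
opening: 0.0003
gripper_force: 0.5
```

```bash
python3 -m inch '-.01 0 0 0 0 0;-.02 0 0 0 0 0'; python3 - <<'E'
from d import *
a=snapshot("top");cv2.imwrite("pics/t4.png",cv2.resize(a[100:300,200:500],(750,500))[:,:,::-1])
E
```

```text
clock: 10.55
tool_pos: [0.5852, -0.0342, 0.1093]
orientation: [-180.0, -0.1, -171.8]
force: [-16.6, 0.5, 12.3]
opening: 0.0003
gripper_force: 8.4
```

View pics/t4.png

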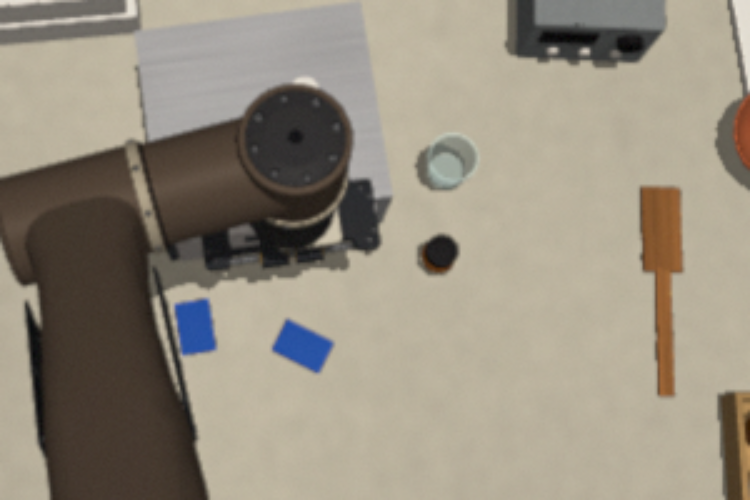

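The force is rising at x = 0.585, the position predicted for a shut door, and the top view shows the door along the front face. I'll press a little more, hold, then withdraw.

```bash
python3 -m inch '-.01 0 0 0 0 0;-.01 0 0 0 0 0;-.01 0 0 0 0 0;-.01 0 0 0 0 0'; python3 -m inch '.04 0 0 0 0 0;.1 0 0 0 0 0;.2 0 0 0 0 0;.3 0 0 0 0 0;.38 0 0 0 0 0;.38 0 -.12 0 0 0;.38 0 -.25 0 0 0;.38 -.1 -.38 0 0 0;.38 -.2 -.5 0 0 0;.38 -.3 -.5 0 0 0'; python3 -m inch '0 -.14 0 0 0 0;0 -.28 0 0 0 0;0 -.42 0 0 0 0;0 -.56 0 0 0 0;0 -.7 0 0 0 0;0 -.7 0 0 0 0;0 -.7 0 0 0 0;0 -.7 0 0 0 0'; python3 - <<'E'
from d import *
a=snapshot("scene");b=snapshot("top")
im=np.vstack([cv2.resize(a[90:330,150:450],(375,300)),cv2.resize(b[100:300,200:500],(375,250))])
cv2.imwrite("pics/f5.png",cv2.resize(im,(408,600))[:,:,::-1])
for n in ("top","scene"):
  for t,z in dict(door_hinge=.15,door_mid=.15,ink_bottle=0,kiln_prop=.155,paint_jar=0).items():
    print(n,t,[(round(r["p"],2),np.round(r["uv"]),at_z(n,r["uv"],z).round(3)) for r in landmark_of(n,t)[:1]])
E
```

```text
clock: 10.93
tool_pos: [0.585, -0.0343, 0.109]
orientation: [180.0, -0.4, -171.8]
force: [-16.6, 0.5, 11.2]
opening: 0.0006
gripper_force: 8.0
clock: 11.77
tool_pos: [0.4921, -0.1389, 0.2659]
orientation: [-179.9, 0.6, -171.6]
force: [3.1, 0.1, 0.8]
opening: 0.0005
gripper_force: 0.0
clock: 12.43
tool_pos: [0.5193, -0.3469, 0.259]
orientation: [180.0, -0.0, -171.9]
force: [-0.6, 0.4, -1.0]
opening: 0.0005
gripper_force: 0.0
top door_hinge [(0.91, array([270., 190.]), array([0.597, 0.091, 0.15 ]))]
top door_mid [(0.71, array([311., 189.]), array([ 0.599, -0.024,  0.15 ]))]
top ink_bottle [(0.48, array([232., 214.]), array([0.549, 0.221, 0.   ]))]
top kiln_prop [(0.71, array([316., 144.]), array([ 0.733, -0.038,  0.155]))]
top paint_jar []
scene door_hinge [(0.84, array([353., 168.]), array([0.597, 0.106, 0.15 ]))]
scene door_mid [(0.78, array([316., 192.]), array([ 0.601, -0.035,  0.15 ]))]
scene ink_bottle [(0.7, array([364., 169.]), array([0.538, 0.218, 0.   ]))]
scene kiln_prop []
scene paint_jar [(0.82, array([264., 250.]), array([ 0.591, -0.225,  0.   ]))]
```

View pics/f5.png

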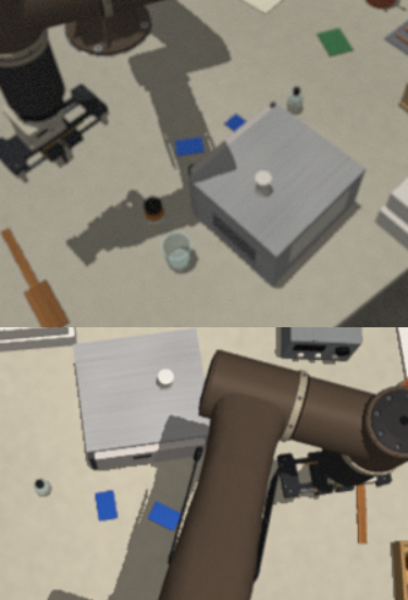

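The door lies flat on the front face. The prop, jar, bottle and cup are where they started, and the arm is clear of everything.

```bash
python3 -c "
from plant import *
print(close_job())"
```

```text
the job is handed in; nothing more can be done
None
```

I pushed the tray in to its stop and the door shut without touching the glass or moving any bystander, as far as the cameras and force readings show; the job is handed in, but no verdict came back.

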